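# Reset the tripped breaker on the laser bench's power console

## Robot

A 6-joint arm with a two-finger parallel gripper is mounted at the origin on the work surface. World frame = base frame: x ahead of the robot, y to its left, z up, the work surface at z = 0. Lengths are in mm, angles in rad, forces in N, time in s.
With the tool pointing down it reaches from about 250 to 775 mm from the base axis. Payload 8.9 kg.
Tool frame: the origin (TCP) lies at the centre of the arm's flange, where the gripper is bolted on; the fingertips stand 173 mm ahead of it and the grasp point (between the pads) lies 155 mm ahead of it; z points along the fingers, y is the line along which they close (so a half turn about z gives the same grasp; the last joint's range is limited). The gripper opens to 85 mm and grips with 20 to 120 N. Pads are 22 mm wide; open, the fingers measure 114 mm over their backs; the gripper's body (76 mm by 85 mm) begins 54 mm behind the grasp point. The pads swing forward as they close: fully open they stand 13 mm farther back than shut.
Start: joints at [-1.45, 0.291, -0.153, 1.127, 0, 1.431], TCP at [134.868, -507.381, 404.705] pointing down, gripper open.
Joint ranges: [-2.52, 2.52], [-0.91, 1.74], [-1.3, 1.37], [-1.96, 2.02], [-1.52, 1.47], [-3.14, 3.14]. Speed limits (rad/s): [2.22, 2.22, 2.79, 3.14, 3.14, 3.14].

## Interface

Orientations are given as a unit quaternion [w, x, y, z].
In Python, from plant import bot gives the robot as it stands. Calls block until the motion is done:
- bot.move_ptp(position, orientation): joint-space move of the TCP to a pose.
- bot.movel(position, rot=None, vel=150, stop_force=None): straight line of the TCP; rot=None keeps the orientation; vel is the mean speed in mm/s. With stop_force (N) it stops when the force on the tool has changed by that much, and returns True; else False.
- bot.set_joints(angles): joint-space move.
- bot.open_gripper() and bot.grab(newtons=None): open the fingers fully, or close them until they stop; newtons is the grip in N (None keeps the last).
- bot.hold(seconds).
- bot.inverse_kinematics(position, orientation): joint angles nearest the present ones, or None.
- bot.observe(): the state.
- bot.grab_frame(name): name is "scene" or "top" or "wrist"; returns (picture, depth): 400x640x3 uint8, red, green, blue; 400x640 float32, mm along the optical axis (not along the pixel's ray), 0 where there is no reading.
- bot.camera_model(name): a dict with "mtx" (3x3 intrinsics, pixels), "dist" ([k1, k2, p1, p2, k3] as OpenCV has them; the pictures are not rectified), "camera_from_world" (4x4, takes a point from world to camera coordinates). Camera axes: x right, y down, z forward; pixel columns grow to the right and rows downward; lengths in mm; the calibration is good to about 2 mm. A picture is of the moment at which its call begins: read the wrist's pose just before it. camera_model takes no time and is no camera call; for the wrist camera it gives the pose at the moment of the call.
A pose or a line that the arm cannot do raises bot.MotionError and nothing moves.
- bot.hand_in(): hands the job in; it is judged then, once.
The state is a dict: "t": time; "joint_pos": joint angles; "joint_velocities": joint speeds; "effort": joint torques, N m; "ee_pos": TCP position; "ee_rot": TCP orientation; "ft_force": force on the tool from outside, world axes, zero at the start; "wrist_torque": the same for the moment, N m; "grip_width": finger opening in mm; "grasp_force": force on a finger pad.
Only numpy, scipy, OpenCV 4.12 (cv2) and the standard library are available. Lean on these libraries where they do the work, as an engineer would, in place of code of your own. Each camera call takes 0.05 s, during which the arm holds its last target. There are 200 camera calls.

## Task

One of the three breakers on the grey power console has tripped: its handle stands halfway between on and off. Push that handle fully off, on past its off position to the solid end of its travel so that the mechanism resets, then throw it on so that it stays on by itself, and take the hand away. Push it with the fingertips rather than gripping it and feel for the stops, never loading the breaker with more than 25 N, and leave the other two breakers and the things lying around as they are.

Things in the scene. Friction and masses are not known exactly. Their poses are not given: they have to be found in the camera images.
- console: grey sheet-metal power console 250 x 330 mm, fixed. Origin on the table under its middle; x from front (-120 mm) to back (+130), y along its width. Its top slopes up 10 degrees towards +x, from 70 mm high at the front edge to 103 mm at x = 70 mm; behind is a level deck 103.5 mm high. Three breakers sit side by side in the slope, 92 mm apart in y.
- breaker_t: the tripped breaker: grey case 135 (along the slope) x 76 mm, 12 mm proud of the slope; collar 94 x 44 mm round the handle slot, 18 mm proud. Origin mid-case, level with the sloping surface. x: level, towards ON (up the slope); -x: OFF; z up. The frame does not lean with the slope, whose outward normal leans 10 degrees from z towards -x. A black handle stands in the middle.
- handle_t (a joint): handle angle (rad). 0: square to the slope (tripped), + towards ON, - towards OFF. A light detent (about 6 N at the handle) on the OFF side of 0 holds it at OFF, -0.34, but that is no reset. Pushed on past OFF, a cam resists (10 to 15 N) up to a solid stop; it resets only in the last millimetre before it. The stop lies anywhere from -0.42 to -0.79, differs between units and must be felt.
- tip_t (a point): middle of the top face of the tripped breaker's handle, a black bar 11 mm thick (along the throw) and 22 mm wide. It is 60 mm from the handle's axis, 32 mm above the collar when the handle stands at 0
- axis_t (a point): point on the handle's turning axis, which runs along the console's y, 10 mm below the sloping surface under mid-case. The solid stop beyond OFF is felt as a push that rises steeply past some 16 N. Let go, the handle returns to OFF. Once reset, the throw to ON takes about 10 N on the ON side of 0, then it snaps over and stays at 0.37 (solid stop at 0.40). If not reset, a light spring returns it to about 0.
- breaker_on: a second breaker of the same shape, in service: its handle stands at ON. To be left so. Same frame as breaker_t
- handle_on (a joint): handle angle of breaker_on, same sense: 0.36 ON, where it shall stay
- tip_on (a point): middle of the top face of its handle
- breaker_off: a third breaker of the same shape, switched off on purpose: its handle stands at OFF. To be left so. Same frame as breaker_t
- handle_off (a joint): handle angle of breaker_off, same sense: -0.36 OFF, where it shall stay
- tip_off (a point): middle of the top face of its handle
- driver: black-handled screwdriver 190 mm long, lying beside the console, loose; origin under its middle
- spare_mount: loose black mirror mount on a post and round foot, 106 mm tall, beside the console; origin under its foot
- lens_tube: short black tube, 31 mm across and 30 mm tall, standing on the console's rear deck, loose; origin under its middle
- optic_box: flat square black plastic box, 58 mm, 22 mm tall, in front of the console, loose; origin under its middle
- sensor_head: dark round power-sensor disc, 64 mm across, 26 mm tall, loose; origin under its middle
- solvent: white bottle, 60 mm across and 140 mm tall, loose; origin under its middle
- hex_key: L-shaped steel hex key, 90 x 30 mm, 5 mm thick, in front of the console, loose; origin under the middle of its long leg

How it is judged:
By the outcome, as a careful person would: the job done as asked, in the order asked, and still so for the second after the job is handed in, with the robot touching nothing.
It also fails if it takes over 48 s, if anything falls off the work surface, if the arm or the gripper's body presses on something with over 40 N, if the wrist force passes 120 N, or if a joint passes its speed limit or range.

## Working session

There is one attempt and no reset: what is moved stays moved. The work goes in short steps, each a Python script; the robot and the scene stay as the last script left them, time stands still between calls to the robot, and variables do not carry over. Pictures are saved under pics/ and viewed, at most 10 in all, crops included, and the job is handed in when it is done.

```bash
ls; mkdir -p pics; python3 - <<'E'
from plant import bot
import cv2,numpy as np
for n in("scene","top"):
    p,d=bot.grab_frame(n); cv2.imwrite(f"pics/{n}0.png",p[:,:,::-1]); np.savez(f"{n}0.npz",p=p,d=d)
    m=bot.camera_model(n); print(n,m["mtx"],m["dist"],m["camera_from_world"])
o=bot.observe();print(o["t"],o["ee_pos"],o["ee_rot"],o["ft_force"],o["grip_width"])
E
```

```text
pics
scene [[452.70379114   0.         316.38649577]
 [  0.         452.70379114 198.43785637]
 [  0.           0.           1.        ]] [-0.02083054  0.          0.          0.          0.        ] [[ 4.93397135e-01  8.69721617e-01  1.19823282e-02 -2.90157579e+02]
 [ 4.99827142e-01 -2.72226215e-01 -8.22232154e-01 -1.67743028e+02]
 [-7.11851175e-01  4.11676082e-01 -5.69026105e-01  1.47827787e+03]
 [ 0.00000000e+00  0.00000000e+00  0.00000000e+00  1.00000000e+00]]
top [[385.46859792   0.         319.57298404]
 [  0.         385.46859792 201.405179  ]
 [  0.           0.           1.        ]] [-0.0432491  0.         0.         0.         0.       ] [[ 1.68493525e-02 -9.99560269e-01 -2.44001488e-02  3.11668145e+01]
 [-9.80286062e-01 -1.17097419e-02 -1.97236200e-01  5.45845643e+02]
 [ 1.96863749e-01  2.72424280e-02 -9.80052302e-01  8.07222773e+02]
 [ 0.00000000e+00  0.00000000e+00  0.00000000e+00  1.00000000e+00]]
0.1 [ 134.84559966 -507.19970435  404.19881062] [-5.77257962e-04  9.91572811e-01  1.29549324e-01 -6.67170834e-07] [ 1.19115549 -0.53774157  0.15324306] 85.0593647620887
```

View pics/top0.png

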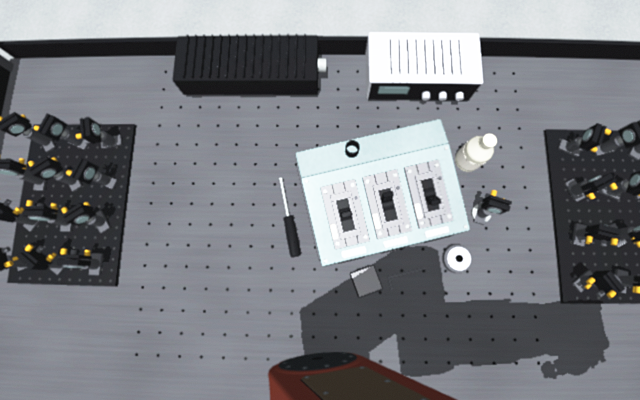

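View pics/scene0.png

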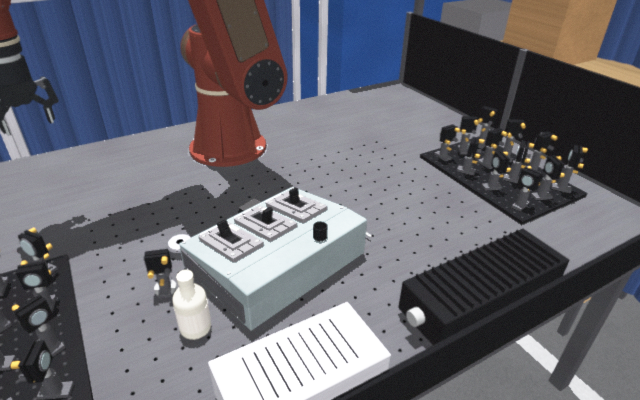

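Top view: the console is centred near (385,190), with handles at (347,213), (388,203) and (431,193). Next I'll locate the console from the depth and enlarge the crop.

```bash
cat > h.py <<'E'
import cv2,numpy as np
def world(d,m):
    h,w=d.shape; u,v=np.meshgrid(np.arange(w),np.arange(h))
    n=cv2.undistortPoints(np.stack([u,v],-1).reshape(-1,1,2).astype(float),m["mtx"],np.array(m["dist"])).reshape(h,w,2)
    c=np.dstack([n*d[...,None],d]); T=np.linalg.inv(m["camera_from_world"])
    return c@T[:3,:3].T+T[:3,3]
def proj(P,m):
    T=m["camera_from_world"]; r=cv2.Rodrigues(T[:3,:3])[0]
    return cv2.projectPoints(np.atleast_2d(P).astype(float),r,T[:3,3],m["mtx"],np.array(m["dist"]))[0][:,0]
E
python3 - <<'E'
from plant import bot
from h import *
z=np.load("top0.npz");p,d=z["p"],z["d"];m=bot.camera_model("top");W=world(d,m)
roi=np.zeros(d.shape,bool);roi[110:275,290:475]=1
M=roi&(W[...,2]>60)&(W[...,2]<160)&(d>0)
n,l,s,c=cv2.connectedComponentsWithStats(M.astype(np.uint8));k=1+s[1:,4].argmax();M=l==k
r=cv2.minAreaRect(W[M][:,:2].astype(np.float32));print(r,cv2.boxPoints(r).round(1))
print("table z",np.median(W[180:200,200:260,2]),"deck",np.percentile(W[M][:,2],[1,50,90,99]))
ctr=np.array(r[0])
# console yaw: from rect; x axis away from robot
for a in (r[2],r[2]-90,r[2]+90):
    if abs(a)<45: yaw=np.radians(a)
R=np.array([[np.cos(yaw),-np.sin(yaw)],[np.sin(yaw),np.cos(yaw)]])
L=(W[...,:2]-ctr)@R; L[...,0]+=5  # centre of footprint is x=+5
print("yaw",yaw)
t=np.tan(np.radians(10)); H=(W[...,2]-(70+(L[...,0]+120)*t))*np.cos(np.radians(10))
S=M&(L[...,0]<60); print("H pct",np.percentile(H[S],[5,25,50,75,95,99]))
np.savez("c.npz",ctr=ctr,R=R)
hm=S&(H>27)
n,l,s,c=cv2.connectedComponentsWithStats(hm.astype(np.uint8))
for i in range(1,n):
    if s[i,4]>8:
        q=l==i;print(s[i],c[i],"L",np.median(L[q],0),L[q].min(0),L[q].max(0),"H",np.median(H[q]),H[q].max(),"W",np.median(W[q],0))
        top=q&(H>H[q].max()-6); print("   top",L[top].mean(0),W[top].mean(0),top.sum())
cv2.imwrite("pics/crop1.png",cv2.resize(p[110:275,290:475,::-1],None,fx=3.6,fy=3.6,interpolation=cv2.INTER_CUBIC))
E
```

```text
((564.7351684570312, -96.23085021972656), (251.60614013671875, 337.3620910644531), 14.340426445007324) [[ 401.1   36. ]
 [ 484.6 -290.8]
 [ 728.4 -228.5]
 [ 644.8   98.4]]
table z 0.09645996909398491 deck [ 66.54597874 100.21874384 107.57760324 131.79108256]
yaw 0.25028765760544336
H pct [-1.91554825  0.18825186  9.856035   13.1949081  19.05228112 45.75979196]
[382 191  12  10  95] [387.34736842 195.42105263] L [-16.75493684   0.44243413] [-22.66169997 -10.87324118] [-8.07517693 10.69082781] H 44.84442169459557 49.59790469695048 W [ 543.64705137 -101.32537786  134.07244325]
   top [-14.6219681    0.04496068] [ 545.71346108 -101.04731179  135.67304838] 54
[428 196  14  10 104] [434.55769231 200.44230769] L [-48.62990879 -91.1966648 ] [ -56.98185036 -103.82063134] [-37.33549931 -81.10300233] H 44.39153510952148 50.94439449883154 W [ 535.65256961 -197.73711219  127.04328259]
   top [-51.55339862 -92.29447736] [ 532.80364711 -199.65684014  129.48687945] 47
[340 211  12   7  68] [345.63235294 213.98529412] L [-34.00091758  92.87997484] [-39.79319537  81.34504749] [-24.82769685 102.93133349] H 49.57405899532596 52.056702558454006 W [504.04338097 -16.60815949 135.44176145]
   top [-34.30223366  92.05516751] [503.85707555 -16.77849191 135.45953956] 61
```

View pics/crop1.png

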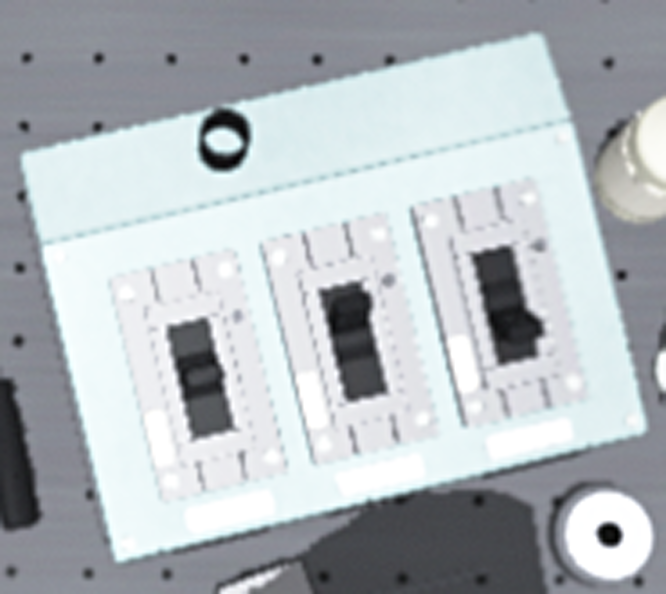

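The left breaker (crop (200,372), full image about (345,213)) is the tripped one. The middle handle is at ON and the right one at OFF. The measured tip (504,-17,135.5) matches the geometry: 50 mm above the slope, with the handles 92 mm apart. Now I'll close the gripper, hover over it and refine with the wrist camera.

```bash
python3 - <<'E'
from plant import bot
from h import *
z=np.load("c.npz");R=z["R"];ctr=z["ctr"];yaw=np.arctan2(R[1,0],R[0,0])
q=[0,np.cos(yaw/2),np.sin(yaw/2),0]
tip=np.array([503.9,-16.8])
for zz in (420,290,310):print(bot.inverse_kinematics([*tip,zz],q))
bot.grab(20)
bot.move_ptp([*(tip-R@[20,0]),390],q)
m=bot.camera_model("wrist");o=bot.observe();p,d=bot.grab_frame("wrist")
print(o["t"],o["ee_pos"],o["ft_force"],o["grip_width"]);print(proj([*tip,135.5],m))
np.savez("w0.npz",p=p,d=d,T=m["camera_from_world"]);cv2.imwrite("pics/w0.png",p[:,:,::-1])
W=world(d,m);L=(W[...,:2]-ctr)@R;L[...,0]+=5
H=(W[...,2]-(70+(L[...,0]+120)*np.tan(.17453)))*np.cos(.17453)
S=(d>0)&(abs(L[...,0]+25)<75)&(abs(L[...,1]-92)<35)&(H<80)
print(np.percentile(H[S],[5,25,50,75,95,99]))
t=S&(H>45)&(H<56);print("top",t.sum(),L[t].mean(0),L[t].min(0),L[t].max(0),W[t].mean(0))
c=S&(H>15)&(H<21)&(abs(L[...,0]+28)<55);r=cv2.minAreaRect(L[c].astype(np.float32));print("collar",r)
E
```

```text
[-0.17842745  0.24278901 -0.17769633  1.15031098  0.          2.71287755]
[-0.17842745  0.34948735 -0.39395997  0.827349    0.          2.71287755]
[-0.17842745  0.327964   -0.36585949  0.87697283  0.          2.71287755]
3.0083 [484.57422807 -22.45695657 390.02712347] [ 0.5058402   0.70241124 -0.12900931] -0.0166713693252357
[[318.31416723 179.60902913]]
[ 1.05327998 12.46022301 13.28369155 17.99230526 24.19949958 50.72864583]
top 457 [-30.98051357  90.58563766] [-37.238168    79.64330588] [-25.81819261 101.18030415] [507.43927195 -17.37950051 136.36637977]
collar ((-27.362455368041992, 87.7137680053711), (58.54241943359375, 108.99147033691406), 84.84234619140625)
```

View pics/w0.png

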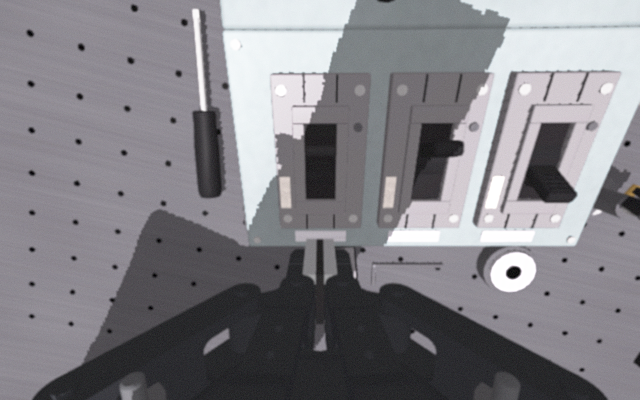

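The wrist view confirms an 11 mm bar with its top at z about 136, tip near (506,-17) and handle centred at (320,160). The fingertips are closed and the console edges are square to the tool. Next I'll descend on the ON side, touch and push OFF while feeling the force.

```bash
cat > push.py <<'E'
from plant import bot
from h import *
z=np.load("c.npz");R=z["R"];ctr=z["ctr"];yaw=np.arctan2(R[1,0],R[0,0])
q=[0,np.cos(yaw/2),np.sin(yaw/2),0]
AX,AZ,Y=-22.1,76.9,91.3
def tcp(x,zz): # console x,z of fingertip centre -> TCP
    return [*(ctr+R@[x-5,Y]),zz+173]
def corner(th,side,rho,ax=AX): # fingertip centre touching the handle's face; side +1: on the ON side
    a=.1745-th
    return (ax-rho*np.sin(a)+side*5.5*np.cos(a)+side*11, AZ+rho*np.cos(a)+side*5.5*np.sin(a))
def local():
    e=bot.observe()["ee_pos"];l=(np.array(e[:2])-ctr)@R;return l[0]+5,e[2]-173
def force():
    f=[]
    for _ in range(4): f.append(bot.observe()["ft_force"]);bot.hold(.01)
    return np.mean(f,0)
def inplane(f): return np.array([f[:2]@R[:,0],f[:2]@R[:,1],f[2]])
E
python3 - <<'E'
from push import *
x,zz=corner(0,1,53)
bot.move_ptp(tcp(x+12,175),q); bot.movel(tcp(x+12,zz),vel=60); bot.hold(.2)
f0=force();hit=bot.movel(tcp(x-8,zz),vel=10,stop_force=3)
lx,lz=local();ax=AX+lx-x;f=inplane(force()-f0);print(bot.observe()["t"],hit,f0,"local",lx,lz,"expected",x,zz,"f",f)
np.savez("s.npz",f0=f0,ax=ax)
E
```

```text
6.0917 True [ 0.20608485  0.34055442 -0.18846629] local -19.281623093598565 130.0081662024793 expected -14.885160802464437 130.05000054279856 f [ 1.34376168 -0.42165362  1.85841235]
```

```bash
python3 - <<'E'
from push import *
s=np.load("s.npz");f0=s["f0"];ax=float(s["ax"])+1.5
th=-.02;mag=0;out=[]
while th>-.86:
    th-=.035 if th>-.36 else .02
    x,zz=corner(th,1,54,ax)
    hit=bot.movel(tcp(x,zz),vel=10 if th>-.36 else 7,stop_force=max(20-mag,1.0))
    f=inplane(force()-f0);mag=np.linalg.norm(f);a=.1745-th
    out.append(f"{th:.3f} {hit} f {f.round(1)} n {f[0]*np.cos(a)+f[2]*np.sin(a):.1f} |{mag:.1f}|")
    if mag>19.5: break
    if hit and mag>17: 
        pass
print("\n".join(out));print(local(),corner(th,1,54,ax),bot.observe()["t"])
E
```

```text
-0.055 False f [ 3.6 -0.7 -0.3] n 3.4 |3.6|
-0.090 False f [ 1.7 -1.2 -0.8] n 1.4 |2.3|
-0.125 False f [ 0.7 -0.7  0.1] n 0.7 |1.0|
-0.160 False f [-0.9 -0.1  0.1] n -0.8 |0.9|
-0.195 False f [-0.2 -0.3  0.1] n -0.1 |0.3|
-0.230 False f [-0.4 -0.3  0.5] n -0.2 |0.7|
-0.265 False f [-0.8 -0.1  0.2] n -0.6 |0.8|
-0.300 False f [-0.7  0.3  0.4] n -0.4 |0.8|
-0.335 False f [ 1.1 -0.2  0.3] n 1.1 |1.2|
-0.370 False f [ 1.  -0.5  0.2] n 1.0 |1.2|
-0.390 False f [ 1.2  0.  -0.1] n 0.9 |1.2|
-0.410 False f [ 1.2 -0.5 -0.1] n 0.9 |1.3|
-0.430 False f [ 1.5 -0.5  0.5] n 1.5 |1.7|
-0.450 False f [ 0.9  0.1 -0. ] n 0.7 |0.9|
-0.470 False f [ 1.4 -0.5 -0.1] n 1.1 |1.5|
-0.490 False f [ 1.7 -0.4  0.6] n 1.7 |1.8|
-0.510 False f [ 1.6 -0.6  0.1] n 1.3 |1.7|
-0.530 False f [ 2.  -0.6 -0. ] n 1.5 |2.0|
-0.550 False f [2.  0.1 0.1] n 1.6 |2.0|
-0.570 False f [ 2.5 -0.3  1.8] n 3.0 |3.0|
-0.590 False f [4.1 0.2 4.5] n 6.1 |6.1|
-0.610 False f [4.3 0.  4.4] n 6.2 |6.2|
-0.630 False f [ 5.1 -0.1  3.9] n 6.3 |6.4|
-0.650 False f [ 5.  -0.2  4.1] n 6.4 |6.4|
-0.670 False f [4.8 0.1 5.8] n 7.5 |7.5|
-0.690 False f [5.3 1.1 8.7] n 10.1 |10.3|
-0.710 False f [ 5.7  1.6 13.3] n 13.9 |14.6|
-0.730 True f [ 1.   1.6 10.1] n 8.6 |10.3|
-0.750 True f [ 0.9  2.  10.5] n 8.9 |10.8|
-0.770 True f [1.  1.8 9.2] n 8.1 |9.5|
-0.790 True f [0.8 1.8 9.7] n 8.4 |9.9|
-0.810 True f [0.  1.6 9.3] n 7.8 |9.5|
-0.830 True f [0.5 1.4 9.7] n 8.5 |9.8|
-0.850 True f [0.7 1.2 9.5] n 8.4 |9.6|
-0.870 True f [1.  1.6 8.9] n 8.2 |9.1|
(np.float64(-53.34549497484822), np.float64(114.97627115313912)) (np.float64(-57.92599135880232), np.float64(108.78175772903519)) 19.5917
```

```bash
python3 - <<'E'
from push import *
print(local(),bot.observe()["t"],bot.observe()["ft_force"],bot.observe()["ee_rot"])
a=[]
for n,(u,v) in (("wrist",(160,40)),("scene",(170,170))):
    p,d=bot.grab_frame(n);c=p[v:v+(240 if n=="wrist" else 110),u:u+(320 if n=="wrist" else 180)]
    a.append(cv2.resize(c,(480,300 if n=="scene" else 300),interpolation=cv2.INTER_CUBIC))
    if n=="wrist": np.savez("w1.npz",p=p,d=d,T=bot.camera_model(n)["camera_from_world"])
cv2.imwrite("pics/m1.png",np.vstack(a)[:,:,::-1])
E
```

```text
(np.float64(-53.34549497484822), np.float64(114.97627115313912)) 19.5917 [0.93938573 1.96191873 8.50145147] [1.32247580e-05 9.91860536e-01 1.26193293e-01 1.69684923e-02]
```

View pics/m1.png

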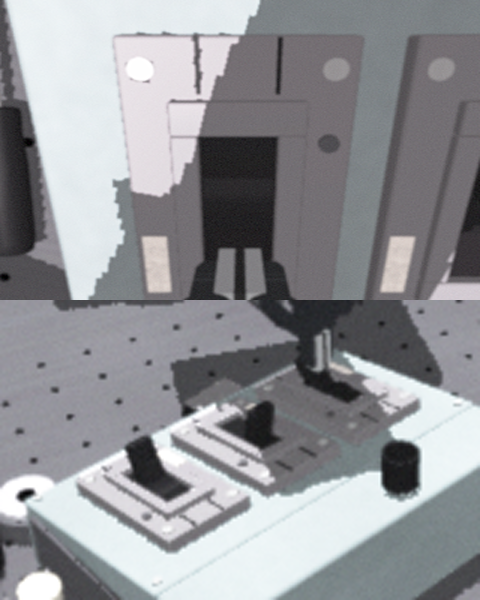

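```bash
python3 - <<'E'
from push import *
m=bot.camera_model("wrist")
for f,tz in (("w0",390.03),("w1",173+114.98)):
    s=np.load(f+".npz");mm=dict(m,camera_from_world=s["T"]);W=world(s["d"],mm);L=(W[...,:2]-ctr)@R;L[...,0]+=5
    print(f)
    for v in (236,240,244,250,258,266):
        for u in (308,316,324,330): print(v,u,s["d"][v,u].round(0),L[v,u].round(1),(W[v,u,2]-tz).round(1),end=" | ")
        print()
E
```

```text
w0
236 308 309.0 [-105.6  102.7] -315.8 | 236 316 308.0 [-105.2   94.7] -314.9 | 236 324 309.0 [-105.7   86.8] -315.9 | 236 330 310.0 [-105.9   80.8] -316.4 | 
240 308 149.0 [-43.6  96.7] -166.7 | 240 316 148.0 [-43.6  92.9] -166.6 | 240 324 148.0 [-43.6  89. ] -166.7 | 240 330 147.0 [-43.2  86.2] -165.7 | 
244 308 0.0 [17.3 91.1] -29.8 | 244 316 144.0 [-43.3  92.8] -161.6 | 244 324 143.0 [-43.2  89.1] -161.3 | 244 330 144.0 [-43.7  86.3] -162.3 | 
250 308 137.0 [-43.3  96.3] -155.3 | 250 316 139.0 [-44.   92.8] -156.7 | 250 324 138.0 [-43.7  89.2] -155.9 | 250 330 138.0 [-43.6  86.5] -155.9 | 
258 308 130.0 [-43.4  96. ] -147.9 | 258 316 130.0 [-43.3  92.7] -147.6 | 258 324 130.0 [-43.2  89.3] -147.4 | 258 330 130.0 [-43.3  86.8] -147.7 | 
266 308 124.0 [-43.5  95.8] -141.3 | 266 316 124.0 [-43.5  92.6] -141.2 | 266 324 124.0 [-43.5  89.4] -141.2 | 266 330 124.0 [-43.3  87. ] -140.8 | 
w1
236 308 167.0 [-42.1  96.2] -184.5 | 236 316 167.0 [-41.9  91.9] -184.0 | 236 324 167.0 [-42.   87.6] -184.2 | 236 330 168.0 [-42.1  84.4] -184.7 | 
240 308 149.0 [-37.1  95.6] -166.6 | 240 316 148.0 [-36.8  91.8] -165.8 | 240 324 148.0 [-36.6  88. ] -165.3 | 240 330 147.0 [-36.5  85.2] -165.1 | 
244 308 144.0 [-36.9  95.4] -161.1 | 244 316 144.0 [-36.9  91.8] -161.2 | 244 324 143.0 [-36.8  88.1] -160.9 | 244 330 143.0 [-36.8  85.3] -160.9 | 
250 308 138.0 [-37.4  95.3] -155.5 | 250 316 138.0 [-37.4  91.7] -155.5 | 250 324 138.0 [-37.2  88.2] -155.1 | 250 330 138.0 [-37.3  85.5] -155.3 | 
258 308 132.0 [-38.   95.1] -148.8 | 258 316 130.0 [-37.4  91.7] -147.5 | 258 324 131.0 [-37.7  88.3] -148.1 | 258 330 130.0 [-37.1  85.8] -146.7 | 
266 308 124.0 [-37.8  94.8] -141.0 | 266 316 124.0 [-37.7  91.6] -140.8 | 266 324 124.0 [-37.7  88.4] -140.7 | 266 330 124.0 [-37.8  86. ] -140.9 |
```

The fingertip is where expected (173 mm). However, `movel` with rot=None re-adopted the deflected orientation at each step, so the tool drifted 0.034 rad (about 5 mm at the tip). I'll fix the orientation, back off and push again, tracking the true fingertip corner.

```bash
cat >> push.py <<'E'
from scipy.spatial.transform import Rotation
AX=-23.5
def tip(side): # true console x,z of the fingertip corner facing the handle
    o=bot.observe();w,x,y,zq=o["ee_rot"];P=np.array(o["ee_pos"])+Rotation.from_quat([x,y,zq,w]).apply([-side*11,0,173])
    l=(P[:2]-ctr)@R;return l[0]+5,P[2]
def angle(side): # handle angle if the corner touches its face
    x,zz=tip(side);dx,dz=x-AX,zz-AZ;r=np.hypot(dx,dz)
    return .1745-(np.arctan2(-dx,dz)+side*np.arcsin(5.5/r)),np.sqrt(r*r-30)
E
python3 - <<'E'
from push import *
print(angle(1))
x,zz=corner(-.22,1,56,AX);lx,lz=local()
bot.movel(tcp(lx+6,lz+8),rot=q,vel=40)
bot.movel(tcp(x,zz),rot=q,vel=60);bot.hold(.15);f0=force()
out=[];mag=0;th=-.22;last=None;n=0
while th>-.9:
    th-=.03
    x,zz=corner(th,1,55,AX)
    hit=bot.movel(tcp(x,zz),rot=q,vel=10,stop_force=max(20-mag,1.0))
    pk=inplane(bot.observe()["ft_force"]-f0);f=inplane(force()-f0);mag=np.linalg.norm(f);an=angle(1)
    out.append(f"{th:.2f} {hit} f {f.round(1)} |{mag:.1f}| pk {np.linalg.norm(pk):.1f} tip {an[0]:.3f} rho {an[1]:.1f}")
    if hit or mag>19: break
print("\n".join(out));print(bot.observe()["t"],bot.observe()["ee_rot"],q)
E
```

```text
(np.float64(-0.6795574113211996), np.float64(51.24023202857042))
-0.25 False f [-0.3 -0.8  0.4] |0.9| pk 1.2 tip -0.252 rho 55.0
-0.28 False f [ 0.1 -0.5  0.7] |0.8| pk 1.1 tip -0.280 rho 55.0
-0.31 False f [ 0.4 -0.4  0.2] |0.6| pk 0.4 tip -0.311 rho 55.0
-0.34 False f [ 0.9 -0.6  0. ] |1.1| pk 0.8 tip -0.339 rho 55.0
-0.37 False f [ 1.  -0.9  0.1] |1.3| pk 2.2 tip -0.369 rho 55.0
-0.40 False f [ 1.8 -0.9  0.2] |2.0| pk 2.7 tip -0.401 rho 55.0
-0.43 False f [ 1.6 -1.1 -0.1] |1.9| pk 1.5 tip -0.431 rho 55.0
-0.46 False f [ 2.2 -1.   0.2] |2.4| pk 2.4 tip -0.461 rho 55.0
-0.49 False f [ 2.4 -0.7  0.6] |2.6| pk 2.7 tip -0.492 rho 55.0
-0.52 False f [ 2.  -0.4 -0.2] |2.1| pk 2.2 tip -0.521 rho 55.0
-0.55 False f [ 2.1 -1.1  0.2] |2.4| pk 2.8 tip -0.551 rho 55.0
-0.58 False f [ 2.4 -1.2  0.5] |2.7| pk 2.8 tip -0.582 rho 55.0
-0.61 False f [ 2.6 -1.1  0.8] |2.9| pk 2.7 tip -0.611 rho 55.0
-0.64 False f [ 2.7 -1.4  1. ] |3.2| pk 3.3 tip -0.641 rho 55.0
-0.67 False f [ 2.9 -0.5  2.5] |3.8| pk 3.9 tip -0.668 rho 55.0
-0.70 False f [3.2 0.3 7.6] |8.2| pk 8.4 tip -0.682 rho 54.9
-0.73 False f [ 3.3  1.3 14.9] |15.4| pk 15.3 tip -0.693 rho 54.8
-0.76 True f [ 1.5  1.9 10.5] |10.8| pk 10.7 tip -0.684 rho 54.5
26.9583 [-6.37047848e-05  9.92143098e-01  1.25062572e-01  3.37976679e-03] [0, np.float64(0.9921797251490986), np.float64(0.12481743869772058), 0]
```

```bash
python3 - <<'E'
from push import *
o=bot.observe();print("F",o["ft_force"],"T",o["wrist_torque"],inplane(o["wrist_torque"]),local(),o["effort"])
p,d=bot.grab_frame("scene");m=bot.camera_model("scene")
c=p[175:265,215:345];a=cv2.resize(c,(780,540),interpolation=cv2.INTER_CUBIC)
a=np.clip(255*(a/255.)**.5,0,255).astype(np.uint8)
cv2.imwrite("pics/s2.png",a[:,:,::-1])
tx,tz=tip(1)
def wp(x,y,zz): return [*(ctr+R@[x-5,y]),zz]
print(((proj([wp(tx,Y,tz),wp(tx+22,Y,tz),wp(AX-60*np.sin(.515),Y,AZ+60*np.cos(.515)),wp(AX-60*np.sin(.85),Y,AZ+60*np.cos(.85)),wp(AX-28*np.sin(.1745),Y,AZ+28*.985)],m)-[215,175])*6).round(0))
E
```

```text
F [ 0.35738525  2.80963629 10.25305331] T [ 0.46901323 -0.05995428  0.0139458 ] [ 0.43954971 -0.17425262  0.0139458 ] (np.float64(-51.297357004866214), np.float64(116.75076621991622)) [-1.29202567e+00 -4.59366667e+01  2.49721563e+01 -6.39007171e-02
 -8.07332732e-01 -2.95854569e-02]
[[419.  94.]
 [456. 117.]
 [432.  76.]
 [407.  87.]
 [475. 155.]]
```

View pics/s2.png

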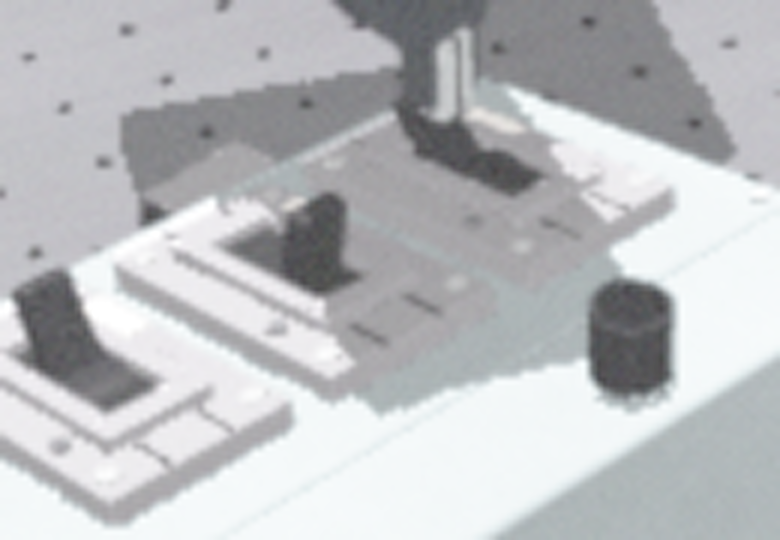

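The handle does lie far over towards OFF, well beyond the OFF breaker's angle, with the fingertips on its face. I'll lift away to the OFF side and see where it comes to rest.

```bash
python3 - <<'E'
from push import *
lx,lz=local()
bot.movel(tcp(lx+8,lz+8),rot=q,vel=60);bot.movel(tcp(lx+4,158),rot=q,vel=120)
bot.movel(tcp(-85,165),rot=q,vel=120)
m=bot.camera_model("wrist");p,d=bot.grab_frame("wrist");print(bot.observe()["t"],bot.observe()["ft_force"])
W=world(d,m);L=(W[...,:2]-ctr)@R;L[...,0]+=5
H=(W[...,2]-(70+(L[...,0]+120)*np.tan(.17453)))*np.cos(.17453)
S=(d>0)&(abs(L[...,0]+30)<45)&(abs(L[...,1]-91)<16)&(W[...,2]<150)&(H>23)
if S.any():
    print(S.sum(),"Hmax",np.percentile(H[S],98),"x",L[S].min(0),L[S].max(0));t=S&(H>np.percentile(H[S],98)-5);print("top",L[t].mean(0),H[t].mean(),W[t].mean(0))
    al=np.arctan2(AX-L[t][:,0].mean(),W[t][:,2].mean()-AZ);print("theta~",.1745-al)
ps,_=bot.grab_frame("scene")
a=cv2.resize(ps[175:265,215:345],(520,290));b=cv2.resize(p[:300],(520,300));cv2.imwrite("pics/m3.png",np.vstack([a,b])[:,:,::-1])
E
```

```text
28.3 [-0.93134995 -0.37141017 -0.19727647]
1455 Hmax 48.88987276950709 x [-54.26258966  79.66740919] [-31.91525408 101.63075123]
top [-48.18087855  90.69160752] 47.07291564756881 [490.74860257 -21.53706477 130.46249882]
theta~ -0.25728772216743295
```

View pics/m3.png

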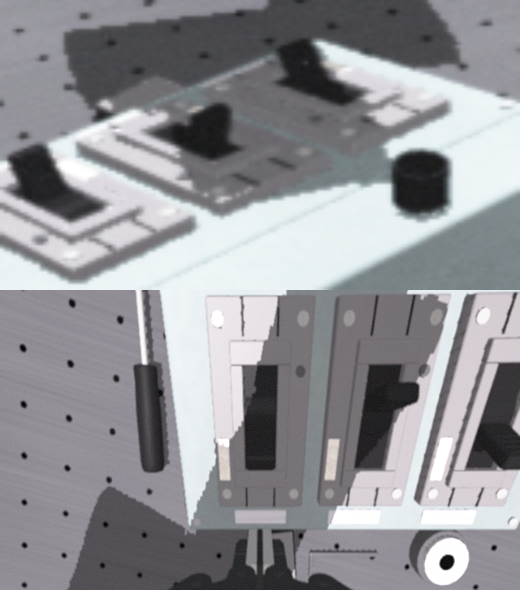

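The handle rests at OFF again (tip near x=-50, z=130), so it springs back. The last push put most of its force into sliding friction: tangential 13.5 N, along-handle 7 N. That is only about 12 N at the handle, which is the cam rather than proof of the stop. I'll push again, nulling the along-handle component and contacting nearer the tip.

```bash
cat > reset.py <<'E'
from push import *
import push
push.AX=AX=-22.5
x,zz=corner(-.2,1,57,AX)
bot.movel(tcp(x+5,150),rot=q,vel=150);bot.movel(tcp(x+5,zz),rot=q,vel=100);bot.hold(.1);f0=force()
out=[];mag=0;off=0.;th=-.2;T=0
for th in (-.3,-.4,-.5,-.58): 
    if bot.movel(tcp(*corner(th,1,57,AX)),rot=q,vel=22,stop_force=14): out.append(f"early {th}");break
f=inplane(force()-f0);mag=np.linalg.norm(f);out.append(f"{th} {f.round(1)}")
while th>-1.1 and bot.observe()["t"]<38.5:
    th-=.014;a=.1745-th
    x,zz=corner(th,1,57,AX);x-=off*np.sin(a);zz+=off*np.cos(a)
    hit=bot.movel(tcp(x,zz),rot=q,vel=7,stop_force=max(21.5-mag,.8))
    pk=np.linalg.norm(inplane(bot.observe()["ft_force"]-f0))
    f=inplane(force()-f0);mag=np.linalg.norm(f);an,rho=angle(1)
    a=.1745-an;N=f[0]*np.cos(a)+f[2]*np.sin(a);T=-f[0]*np.sin(a)+f[2]*np.cos(a)
    if N>4 and (rho<58.5 or T<0): off+=np.clip(.12*T,-.8,.8)
    out.append(f"{th:.3f} {hit} N {N:.1f} T {T:.1f} |{mag:.1f}| pk {pk:.1f} ang {an:.3f} rho {rho:.1f} off {off:.1f}")
    if (hit and pk>19) or mag>20.3: break
print("\n".join(out));print(bot.observe()["t"])
E
python3 reset.py
```

```text
-0.58 [ 1.2 -0.6  1.1]
-0.594 False N 1.8 T -0.0 |2.0| pk 1.6 ang -0.595 rho 57.0 off 0.0
-0.608 False N 1.6 T 0.8 |1.9| pk 1.1 ang -0.609 rho 57.0 off 0.0
-0.622 False N 2.3 T 1.0 |2.7| pk 3.5 ang -0.623 rho 57.0 off 0.0
-0.636 False N 2.2 T 1.1 |2.5| pk 2.4 ang -0.637 rho 57.0 off 0.0
-0.650 False N 1.8 T 1.1 |2.2| pk 3.0 ang -0.651 rho 57.0 off 0.0
-0.664 False N 2.7 T 0.7 |3.1| pk 2.8 ang -0.665 rho 57.0 off 0.0
-0.678 False N 2.6 T 1.1 |2.9| pk 3.5 ang -0.677 rho 57.0 off 0.0
-0.692 False N 4.5 T 2.8 |5.3| pk 4.9 ang -0.686 rho 57.0 off 0.3
-0.706 False N 6.4 T 1.5 |6.6| pk 6.7 ang -0.690 rho 57.0 off 0.5
-0.720 False N 8.0 T 1.9 |8.3| pk 7.8 ang -0.695 rho 57.0 off 0.7
-0.734 False N 9.7 T 2.0 |9.9| pk 9.8 ang -0.700 rho 57.0 off 1.0
-0.748 False N 12.1 T 2.3 |12.5| pk 13.1 ang -0.704 rho 57.0 off 1.3
-0.762 False N 13.8 T 1.7 |14.1| pk 14.1 ang -0.708 rho 57.0 off 1.5
-0.776 False N 16.2 T 2.3 |16.6| pk 17.0 ang -0.713 rho 57.1 off 1.7
-0.790 False N 18.2 T 2.8 |18.8| pk 18.8 ang -0.717 rho 57.1 off 2.1
-0.804 True N 10.1 T 5.3 |11.8| pk 12.4 ang -0.700 rho 56.7 off 2.7
-0.818 True N 8.2 T 5.0 |9.9| pk 10.6 ang -0.697 rho 56.6 off 3.3
-0.832 True N 8.7 T 4.4 |10.1| pk 10.0 ang -0.697 rho 56.5 off 3.8
-0.846 True N 8.5 T 4.2 |9.8| pk 10.2 ang -0.696 rho 56.3 off 4.3
-0.860 True N 8.5 T 3.8 |9.7| pk 10.1 ang -0.696 rho 56.2 off 4.8
38.5833
```

The tangential push rose steeply and steadily to over 18 N, tripping at 21.5 N, at about -0.70 with the handle not yielding. That is the solid stop. Now I'll throw it ON from the OFF side.

```bash
python3 - <<'E'
from push import *
import push
push.AX=AX=-22.5
lx,lz=local()
bot.movel(tcp(lx+6,lz+8),rot=q,vel=80);bot.movel(tcp(lx+2,152),rot=q,vel=160)
bot.movel(tcp(-84,150),rot=q,vel=200);bot.movel(tcp(-84,119),rot=q,vel=110)
f0=force();print(bot.observe()["t"],f0)
h1=bot.movel(tcp(-52,121),rot=q,vel=45,stop_force=16);print(h1,angle(-1),inplane(force()-f0))
mag=0
for th in (.1,.2,.3,.36,.41):
    h=bot.movel(tcp(*corner(th,-1,50,AX)),rot=q,vel=18,stop_force=17-min(mag,10))
    f=inplane(force()-f0);mag=np.linalg.norm(f);print(th,h,angle(-1),f.round(1),bot.observe()["t"])
    if h: break
lx,lz=local();bot.movel(tcp(lx-12,lz),rot=q,vel=100);bot.movel(tcp(lx-16,lz+40),rot=q,vel=160)
m=bot.camera_model("wrist");p,d=bot.grab_frame("wrist");ps,_=bot.grab_frame("scene");print(bot.observe()["t"])
W=world(d,m);L=(W[...,:2]-ctr)@R;L[...,0]+=5
H=(W[...,2]-(70+(L[...,0]+120)*np.tan(.17453)))*np.cos(.17453)
for y in (91,0):
    S=(d>0)&(abs(L[...,0]+20)<45)&(abs(L[...,1]-y)<16)&(W[...,2]<145)&(H>44)
    if S.any(): print(y,S.sum(),L[S].mean(0),L[S].min(0),L[S].max(0))
a=cv2.resize(ps[175:265,215:345],(520,290));b=cv2.resize(p[:300],(520,300));cv2.imwrite("pics/m4.png",np.vstack([a,b])[:,:,::-1])
E
```

```text
39.9583 [ 0.50845865 -0.15150702  0.26014487]
False (np.float64(-0.11072841420924528), np.float64(47.45074308204574)) [-0.18506104  0.46550054 -0.02147611]
0.1 False (np.float64(0.09881068403356459), np.float64(49.990158199672194)) [-1.1  0.   0. ] 41.625
0.2 False (np.float64(0.18929973782483878), np.float64(50.02718150050902)) [-5.6 -0.2  3.1] 42.0917
0.3 False (np.float64(0.30701871532924463), np.float64(50.03566916228672)) [-0.6  0.2 -0.3] 42.5583
0.36 False (np.float64(0.3615537316421303), np.float64(49.98718616323449)) [-0.7  0.4  0.2] 42.9083
0.41 False (np.float64(0.40888751829913883), np.float64(49.91901961114723)) [-1.3  0.5  0.1] 43.2333
44.0
91 659 [-10.50165205  90.7987558 ] [-16.28196774  80.16803496] [ -5.11130939 101.64546843]
0 702 [-11.17281341  -0.21005298] [-16.94936535 -11.86037467] [-5.84228951 10.26924244]
```

View pics/m4.png

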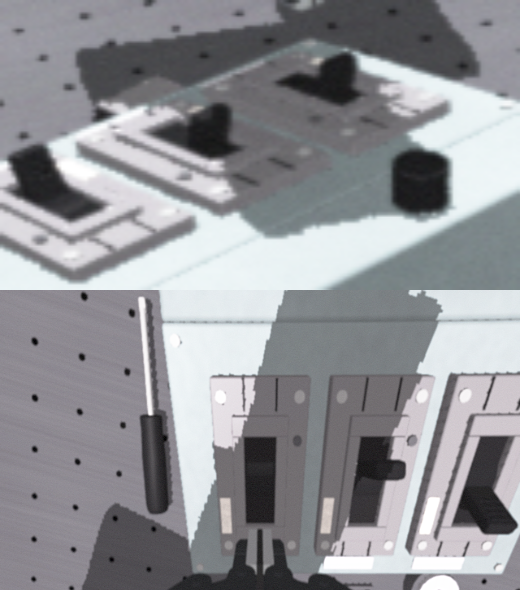

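The handle snapped over and stays at ON: its tip is at x=-10.5, level with the in-service breaker's -11.2. The other two breakers are unchanged and the hand is clear at t=44.0. Handing in.

```bash
python3 -c "
from plant import bot
print(bot.hand_in())"
```

```text
the job is handed in; nothing more can be done
None
```

The tripped breaker was pushed to its solid stop beyond OFF (felt at about -0.70 rad, pushes cut off near 21 N), thrown ON where it stays by itself, and handed in at 44 s with the hand clear; the other two breakers look unchanged in the last pictures.

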